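# Wedge the bead sorter's divider flap up

### The arm

A 6-joint arm with a two-finger parallel gripper is mounted at the origin on the work surface. World frame = base frame: x ahead of the robot, y to its left, z up, the work surface at z = 0. Lengths are in mm, angles in rad, forces in N, time in s.
With the tool pointing down it reaches from about 400 to 925 mm from the base axis. Payload 12.5 kg.
Tool frame: the origin (TCP) lies on the centre line of the jaws, within the pads' length; the fingertips stand 17 mm ahead of it and the grasp point (between the pads) lies 2 mm behind it; z points along the fingers, y is the line along which they close (so a half turn about z gives the same grasp; the last joint's range is limited). The gripper opens to 95 mm and grips with 3 to 60 N. Pads are 20 mm wide; open, the fingers measure 119 mm over their backs; the gripper's body (75 mm by 180 mm) begins 59 mm behind the grasp point.
Start: joints at [1.081, 0.491, 1.559, -0, 1.092, -0.106], TCP at [234.013, 579.554, 231.661] pointing down, gripper open.
Joint ranges: [-3.1, 3.1], [-0.84, 2.19], [0.05, 2.79], [-1.13, 4.28], [0.06, 2.93], [-2.69, 2.69]. Speed limits (rad/s): [2.22, 2.22, 2.79, 3.14, 3.14, 3.14].

### API

Orientations are given as [roll, pitch, yaw] about the fixed x, y, z axes, in that order (R = Rz(yaw) Ry(pitch) Rx(roll)).
In Python, from cell import env gives the robot as it stands.
- The arm moves only by the tool drive_tool, never from a script. Its argument "deltas" is text: rows parted by semicolons, each of 4 numbers parted by spaces: the shift along the world's x, y, z normalised to -1 to 1, where 1 is 100 mm, then the turn about the world's z normalised to -1 to 1, where 1 is 180 degrees. A call has 1 to 10 rows; each row shifts and turns the commanded pose from where the row before left it; what a row does not reach is not made up. A row lasts 1/12 s, in which the tool goes at most 41.7 mm and 7.16 degrees, less where a joint would pass 70% of its speed; a pose out of reach is approached as far as the arm can. A call with a number of a shift or a turn outside -1 to 1 is refused whole. A call with a gripper value outside its range is refused whole. "gripper" is the closure, from 0 (fully open) to 1 (shut), set as the call begins (left out, the last holds). The fingers move at their own pace and stop on an object; the grip force is fixed at half the most. Time passes only in rows, so rows that do not move let the fingers close. It gives the time, the measured TCP pose, the force, the opening and the grip force at its end, in the units of the state.
- env.state(): the state, without advancing time (a new reading comes with each control period).
- env.read_camera(name): name is "side" or "top"; returns (picture, depth): 400x640x3 uint8, red, green, blue; 400x640 float32, mm along the optical axis (not along the pixel's ray), 0 where there is no reading.
- env.camera_params(name): a dict with "mtx" (3x3 intrinsics, pixels), "camera_from_world" (4x4, takes a point from world to camera coordinates). Camera axes: x right, y down, z forward; pixel columns grow to the right and rows downward; lengths in mm; the calibration is good to about 2 mm. A picture is of the moment at which its call begins. camera_params takes no time and is no camera call.
- env.job_done(): hands the job in; it is judged then, once.
The state is a dict: "t": time; "joints": joint angles; "qvel": joint speeds; "tau": joint torques, N m; "eef_pos": TCP position; "tcp_rot": TCP orientation; "ft_force": force on the tool from outside, world axes, zero at the start; "moment": the same for the moment, N m; "opening": opening from 0.0 (shut) to 1.0 (fully open); "grip_force": force on a finger pad.
Only numpy, scipy, OpenCV 4.12 (cv2) and the standard library are available. Lean on these libraries where they do the work, as an engineer would, in place of code of your own. Each camera call takes 0.05 s, during which the arm holds its last target. There are 200 camera calls.

### The job

The bead sorter's worn toggle no longer keeps its divider flap up. Pick up the walnut wedge by its grip block, slide its thin end along the table straight in under the middle of the flap's brass lip and, still holding it, tap it in until the flap is up against its stop and jammed; then let go and leave the wedge there, flat on the table. Lift the flap with the wedge only, not with the gripper, and leave the porcelain egg cup standing where it is.

Things in the scene. Friction and masses are not known exactly. Their poses are not given: they have to be found in the camera images.
- wedge: Dark walnut wedge, 115 long, 24 wide, flat on the table. Origin under mid-length; +x to its tip, 57.5 away and 4 thick; z up. From the tip the top slopes up over 85 to 27 thick, then a grip block 30 (x) by 24 (y), 50 tall, centred at x = -42.5: hold it across the 24. A walnut gauge with a level, white-banded top does not fit. All in mm.
- flap (a joint): Divider flap of the sorter, rad: 0 = down, as at the start; grows as its lip is lifted; 0.133 = at its stop, lip 12 mm higher. A spring presses it down, 3 N at the lip, 4.5 N at the stop. The wedge, slid in on the table, meets the lip when its tip is about 22 mm past the lip's centre; the stop is reached at about 65 mm.
- sorter: Grey enamel bead sorter, fixed. Origin on the table under the flap's hinge, z up, +x from flap into the sorter. Pale flap, 100 mm wide (y), slopes from the hinge (30 mm high) to a round 8 mm brass lip along y, centred at x = -90 mm; under it a 10 mm gap to bare table, clear 110 mm wide and 90 mm deep. Bead tray behind: 120 deep, 160 wide, 65 high, brass toggle at its +y side.
- egg_cup: Chipped white porcelain egg cup, 62 mm tall, 50 mm across, loose and fragile, standing on the table. Origin at the centre of its foot, z up.
Things that resemble listed ones, but are neither listed nor needed, are in the scene too. What is shaped like the wedge but purple is not meant.

How it is judged (in metres and radians):
On the way:
1. the wedge, held in the fingers, starts to lift the flap (contact force between the fingers and wedge above 2 N and contact force between wedge and sorter above 0.5 N and value of joint flap above 0.02 rad and height (world z) of wedge below 0.012 m), for 0.05 s.
At the end, for the whole second after the job is handed in: The flap is up within about 2.5 mm of its stop at the lip (joint above 0.105 rad), resting on the wedge (over 1 N between them); the wedge lies flat on the table (within 6 mm and 7 degrees), at rest, pointing straight in within 15 degrees and with its middle within 35 mm of the flap's centre line (value of joint flap above 0.105 rad and contact force between wedge and sorter above 1 N and height (world z) of wedge below 0.006 m and angle between wedge's own z axis and vertical below 0.12 rad and angle between the x axis of wedge and the x axis of sorter, either way round below 0.26 rad and y of wedge in the frame of sorter between -0.035 and 0.035 m and linear speed of wedge below 0.02 m/s); the robot touches nothing.
It fails at once if the robot itself pushes on the sorter or its flap with more than 6 N (contact force between any of the fingers, the arm and sorter above 6 N).
It fails at once if the egg cup is shifted more than 30 mm or tipped (distance of egg_cup from where it was at the start of the episode above 0.03 m or angle between egg_cup's own z axis and vertical above 0.4 rad).
It also fails if it takes over 45 s, if anything falls off the work surface, if the arm or the gripper's body presses on something with over 40 N, if the wrist force passes 120 N, or if a joint passes its speed limit or range.

## Working session

There is one attempt and no reset: what is moved stays moved. The work goes in short steps, Python scripts to look and compute and a tool call to move; the robot and the scene stay as the last step left them, time stands still between calls to the robot, and variables do not carry over. Pictures are saved under pics/ and viewed, at most 10 in all, crops included, and the job is handed in when it is done.

Besides the shell and the picture viewer there is one more tool, called after "Call:" by a JSON object that holds its "api" and its "payload", one argument or row to a line. drive_tool: Moves the arm, as the interface text tells. Its arguments: {"type":"object","properties":{"deltas":{"type":"string"},"gripper":{"type":"number"}},"required":["deltas"]}

```bash
mkdir -p pics; cat > h.py <<'E'
import numpy as np, cv2
from cell import env
def shot(name):
    im,d=env.read_camera(name); p=env.camera_params(name)
    K=np.array(p["mtx"]);T=np.array(p["camera_from_world"])
    v,u=np.mgrid[0:400,0:640]
    P=np.stack([(u-K[0,2])/K[0,0]*d,(v-K[1,2])/K[1,1]*d,d],-1)
    W=(P-T[:3,3])@T[:3,:3]
    W[d==0]=np.nan
    return im,d,W,K,T
E
python3 - <<'E'
from h import *
for n in("top","side"):
    im,d,W,K,T=shot(n); np.savez(f"{n}0.npz",im=im,W=W)
    cv2.imwrite(f"pics/{n}0.png",im[:,:,::-1]); print(n,-T[:3,:3].T@T[:3,3], (d==0).mean())
E
```

```text
top [ 517.4146151    -9.49582511 1128.69201295] 0.0039296875
side [  97.63656772 -514.07366526  636.76966321] 0.00403515625
```

View pics/top0.png

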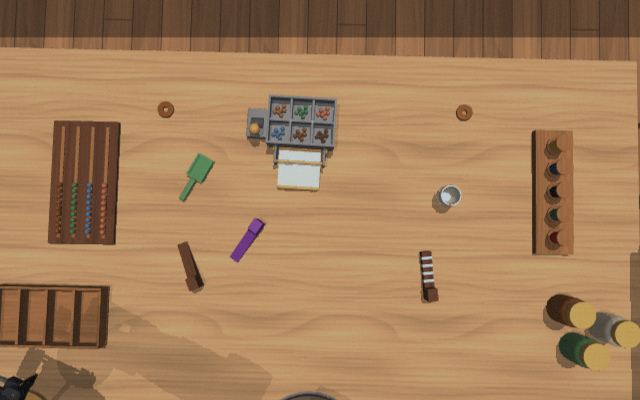

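View pics/side0.png

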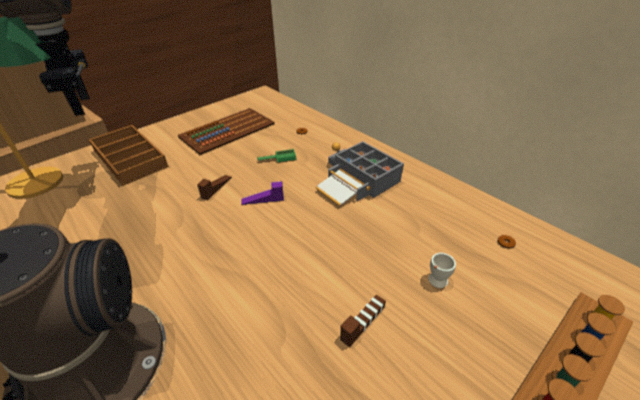

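The top view has +x up and +y left. The walnut wedge is at about (190,267) with its block near (195,284) and tip near (184,243). The purple decoy is at (247,240), the flap at (299,170) with its lip near row 188, and the egg cup at (450,196). The white-banded gauge is at (429,275).

```bash
cat > m.py <<'E'
from h import *
def wedge(im,W,box):
    u0,v0,u1,v1=box; s=np.zeros((400,640),bool); s[v0:v1,u0:u1]=1
    i=im.astype(int)
    m=s&(i.sum(2)<230)&(i[...,0]>i[...,2])&(i[...,0]<110)
    n,l,st,_=cv2.connectedComponentsWithStats(m.astype(np.uint8)); m=l==1+st[1:,4].argmax()
    P=W[m]; P=P[~np.isnan(P).any(1)]
    blk=P[P[:,2]>44]
    return m,P,blk
E
python3 - <<'E'
from m import *
z=np.load("top0.npz"); im,W=z["im"],z["W"]
m,P,b=wedge(im,W,(165,230,215,300))
r=cv2.minAreaRect(P[P[:,2]>1.5][:,:2].astype(np.float32)); print("n",len(P),"all",r,"blk",len(b),b.mean(0),cv2.minAreaRect(b[:,:2].astype(np.float32)),P[:,2].min(),P[:,2].max())
lo=P[P[:,2]<8];print("low",len(lo),lo.mean(0))
print("bg", W[260,160],W[300,350])
c=P[:,:2]-P[:,:2].mean(0);_,_,vt=np.linalg.svd(c,full_matrices=False);print("dir",vt[0])
# flap: pale
i=im.astype(int)
s=np.zeros((400,640),bool); s[145:195,265:335]=1
f=s&(i.min(2)>150); F=W[f];F=F[~np.isnan(F).any(1)]
print("flap",len(F),cv2.minAreaRect(F[:,:2].astype(np.float32)),F.min(0),F.max(0))
# tray
t=W.copy(); s[:]=0; s[85:160,266:345]=1
q=t[s&(t[...,2]>55)&(t[...,2]<72)];print("tray",len(q),cv2.minAreaRect(q[:,:2].astype(np.float32)))
for v in range(140,200,3): print(v,W[v,298].round(0),im[v,298])
# purple
s[:]=0;s[210:270,225:270]=1
p=W[s&(W[...,2]>4)];print("purple",cv2.minAreaRect(p[:,:2].astype(np.float32)))
E
```

```text
n 580 all ((423.2499694824219, 292.9906311035156), (111.94035339355469, 25.562501907348633), 23.94516944885254) blk 134 [386.16554267 275.3333076   49.07368885] ((386.0048828125, 275.58355712890625), (29.752016067504883, 23.186511993408203), 24.108970642089844) -4.064605686798217 54.00689891894545
low 91 [446.62523842 299.12596886   4.4335284 ]
bg [433.46960639 366.59996752   4.66672109] [346.28576401 -95.05418396  -1.66650046]
dir [-0.89878196 -0.43839594]
flap 1296 ((661.2112426757812, 37.282684326171875), (102.66405487060547, 83.81038665771484), 87.5329360961914) [617.26202991 -15.02157662  -5.73737123] [704.01250463  88.19349372  43.01649826]
tray 954 ((770.79736328125, 31.313507080078125), (159.96432495117188, 117.08036041259766), 87.71137237548828)
140 [728.  38.  35.] [126 126 124]
143 [714.  37.  68.] [131 129 128]
146 [714.  38.  30.] [53 52 52]
149 [706.  38.  33.] [145 109  64]
152 [700.  38.  26.] [194 202 206]
155 [693.  38.  29.] [198 205 206]
158 [685.  38.  28.] [197 204 205]
161 [676.  37.  40.] [184 166 113]
164 [672.  38.  21.] [158 146 140]
167 [664.  37.  23.] [196 203 200]
170 [657.  37.  21.] [195 202 199]
173 [650.  37.  23.] [195 200 198]
176 [643.  37.  21.] [199 206 203]
179 [636.  37.  21.] [194 202 199]
182 [629.  37.  19.] [196 203 200]
185 [621.  37.  19.] [196 204 199]
188 [614.  36.  20.] [174 141  81]
191 [608.  37.   0.] [164 126  87]
194 [601.  37.  -3.] [191 151 106]
197 [594.  37.   0.] [194 152 108]
purple ((490.66448974609375, 155.91055297851562), (118.08665466308594, 100.03369903564453), 2.825173854827881)
```

```bash
python3 - <<'E'
from h import *
s=env.state(); print(s)
from scipy.spatial.transform import Rotation as R
print(R.from_euler("xyz",s["tcp_rot"]).as_matrix().round(3))
E
```

```text
{'t': 0.1, 'joints': array([ 1.08139459e+00,  4.91476154e-01,  1.55937024e+00,  6.78453158e-06,
        1.09168409e+00, -1.05618550e-01]), 'qvel': array([-9.22206859e-04,  5.42850278e-05, -1.73647218e-03, -7.39136605e-04,
       -7.88378548e-04,  6.11804640e-04]), 'tau': array([ 1.58489380e-03, -6.13622475e+01, -2.58605254e+01,  6.93794154e-02,
        4.69641387e-02, -7.22168488e-05]), 'eef_pos': array([233.91986947, 579.37405107, 231.14083249]), 'tcp_rot': array([-3.14066069e+00, -1.04852121e-04,  2.75780629e+00]), 'ft_force': array([ 0.16853191,  0.29691783, -0.34677211]), 'moment': array([0.03200477, 0.02081052, 0.00673789]), 'grip_force': 0.0, 'opening': 0.9995518363669398}
[[-0.927  0.374 -0.   ]
 [ 0.374  0.927 -0.001]
 [ 0.    -0.001 -1.   ]]
```

Call:
{"api": "drive_tool", "payload": {
  "deltas": "0.15 -0.30 -0.06 0.0256;0.15 -0.30 -0.06 0.0256;0.15 -0.30 -0.06 0.0256;0.15 -0.30 -0.06 0.0256;0.15 -0.30 -0.06 0.0256;0.15 -0.30 -0.06 0.0256;0.15 -0.30 -0.06 0.0256;0.15 -0.30 -0.06 0.0256;0.15 -0.30 -0.06 0.0256;0.15 -0.30 -0.06 0.0256",
  "gripper": 0
}}

```text
t: 0.93
eef_pos: [384.3, 278.0, 171.3]
tcp_rot: [3.142, -0.0, -2.717]
ft_force: [0.5, 0.3, 0.2]
opening: 1.004
grip_force: 0.0
```

Call:
{"api": "drive_tool", "payload": {
  "deltas": "0 0 0 0;0 0 0 0"
}}

```text
t: 1.1
eef_pos: [384.5, 278.3, 171.4]
tcp_rot: [3.142, -0.001, -2.725]
ft_force: [-0.2, 0.2, -0.1]
opening: 1.001
grip_force: 0.0
```

Call:
{"api": "drive_tool", "payload": {
  "deltas": "0.015 -0.03 -0.3 0;0 0 -0.3 0;0 0 -0.3 0;0 0 -0.3 0;0 0 -0.12 0;0 0 -0.12 0;0 0 0 0"
}}

```text
t: 1.68
eef_pos: [384.4, 277.2, 25.8]
tcp_rot: [-3.142, -0.003, -2.721]
ft_force: [0.7, -0.0, 0.9]
opening: 1.002
grip_force: 0.0
```

Call:
{"api": "drive_tool", "payload": {
  "deltas": "0 0 0 0;0 0 0 0;0 0 0 0;0 0 0 0;0 0 0 0;0 0 0 0;0 0 0 0;0 0 0 0",
  "gripper": 1
}}

```text
t: 2.35
eef_pos: [385.5, 276.5, 27.8]
tcp_rot: [3.141, 0.0, -2.721]
ft_force: [-0.3, 0.6, 0.5]
opening: 0.494
grip_force: 0.0
```

Call:
{"api": "drive_tool", "payload": {
  "deltas": "0 0 0 0;0 0 0 0;0 0 0 0;0 0 0 0;0 0 0 0;0 0 0 0;0 0 0 0;0 0 0 0"
}}

```text
t: 3.02
eef_pos: [385.5, 276.5, 27.6]
tcp_rot: [3.142, -0.0, -2.721]
ft_force: [-0.4, 0.6, -0.9]
opening: 0.248
grip_force: 30.0
```

Call:
{"api": "drive_tool", "payload": {
  "deltas": "0 0 0.1 0;0 0 0.25 0;0 0 0.25 0;0 0 0.2 0;0 0 0 0"
}}

```text
t: 3.43
eef_pos: [386.6, 277.2, 111.4]
tcp_rot: [3.141, 0.005, -2.721]
ft_force: [0.4, 0.3, -0.3]
opening: 0.254
grip_force: 30.0
```

Call:
{"api": "drive_tool", "payload": {
  "deltas": "0.104 -0.233 0 -0.0147;0.104 -0.233 0 -0.0147;0.104 -0.233 0 -0.0147;0.104 -0.233 0 -0.0147;0.104 -0.233 0 -0.0147;0.104 -0.233 0 -0.0147;0.104 -0.233 0 -0.0147;0.104 -0.233 0 -0.0147;0.104 -0.233 0 -0.0147;0.104 -0.233 0 -0.0147"
}}

```text
t: 4.27
eef_pos: [489.6, 42.3, 107.4]
tcp_rot: [3.141, -0.001, 3.098]
ft_force: [-0.5, 0.5, -1.0]
opening: 0.251
grip_force: 30.0
```

Call:
{"api": "drive_tool", "payload": {
  "deltas": "0 0 0 0;0 0 0 0;0 0 0 0"
}}

```text
t: 4.52
eef_pos: [488.9, 43.9, 107.4]
tcp_rot: [3.141, -0.001, 3.101]
ft_force: [0.7, 0.0, -0.6]
opening: 0.247
grip_force: 30.0
```

```bash
python3 - <<'E'
from m import *
im,d,W,K,T=shot("top"); cv2.imwrite("pics/top1.png",cv2.resize(im[130:310,200:400,::-1],None,fx=3,fy=3))
im,d,W,K,T=shot("side"); cv2.imwrite("pics/side1.png",cv2.resize(im[60:260,200:440,::-1],None,fx=3,fy=3))
E
```

```text
(no output)
```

View pics/top1.png

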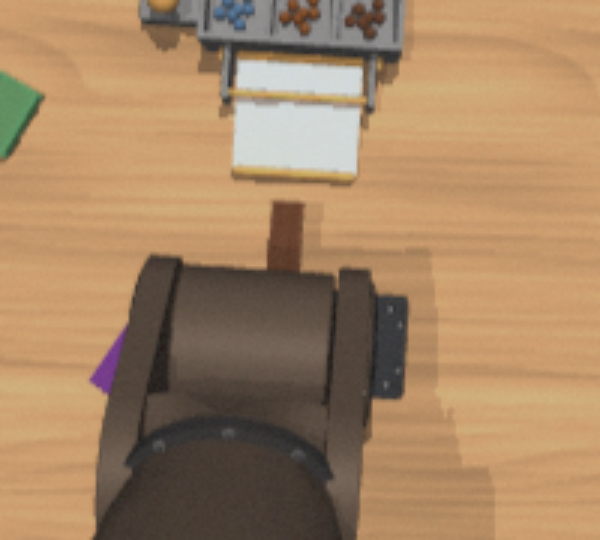

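View pics/side1.png

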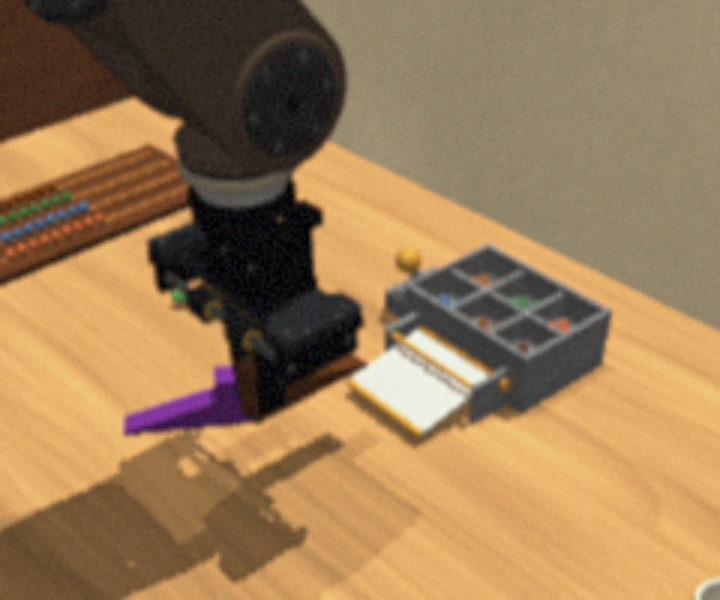

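The crops show the wedge level in the fingers, about 80 mm up. Its tip is at crop (288,203), in line with the middle of the flap at crop (296,175), and the purple piece is clear of the fingers. I'll lower it now.

Call:
{"api": "drive_tool", "payload": {
  "deltas": "0 0 -0.2 0;0 0 -0.2 0;0 0 -0.2 0;0 0 -0.1 0;0 0 -0.06 0;0 0 -0.02 0;0 0 0 0;0 0 0 0"
}}

```text
t: 5.28
eef_pos: [489.8, 43.7, 30.3]
tcp_rot: [3.141, 0.001, 3.101]
ft_force: [0.6, -0.6, -1.1]
opening: 0.254
grip_force: 30.0
```

Call:
{"api": "drive_tool", "payload": {
  "deltas": "0 0 -0.01 0;0 0 0 0;0 0 0 0"
}}

```text
t: 5.53
eef_pos: [489.7, 43.5, 29.1]
tcp_rot: [3.141, 0.001, 3.1]
ft_force: [0.4, -0.1, -0.8]
opening: 0.251
grip_force: 30.0
```

Call:
{"api": "drive_tool", "payload": {
  "deltas": "0 0 -0.01 0;0 0 0 0;0 0 0 0"
}}

```text
t: 5.78
eef_pos: [489.5, 43.5, 27.7]
tcp_rot: [3.142, -0.0, 3.1]
ft_force: [0.4, -0.3, -1.1]
opening: 0.248
grip_force: 30.0
```

Call:
{"api": "drive_tool", "payload": {
  "deltas": "0 0 -0.005 0;0 0 0 0;0 0 0 0"
}}

```text
t: 6.03
eef_pos: [489.5, 43.5, 27.6]
tcp_rot: [3.142, 0.0, 3.1]
ft_force: [-2.1, 0.7, 7.2]
opening: 0.253
grip_force: 30.0
```

Call:
{"api": "drive_tool", "payload": {
  "deltas": "0.1 -0.004 0 0;0.1 -0.004 0 0;0.1 -0.004 0 0;0.1 -0.005 0 0;0.08 -0.004 0 0;0 0 0 0"
}}

```text
t: 6.53
eef_pos: [538.3, 41.4, 27.5]
tcp_rot: [3.141, 0.0, 3.1]
ft_force: [1.3, 0.0, 5.6]
opening: 0.25
grip_force: 30.0
```

Call:
{"api": "drive_tool", "payload": {
  "deltas": "0.06 -0.003 0 0;0.06 -0.002 0 0;0.06 -0.003 0 0;0.06 -0.002 0 0;0 0 0 0"
}}

```text
t: 6.95
eef_pos: [559.3, 40.7, 27.3]
tcp_rot: [3.141, -0.006, 3.1]
ft_force: [-10.0, -0.0, 11.4]
opening: 0.251
grip_force: 30.0
```

Call:
{"api": "drive_tool", "payload": {
  "deltas": "0.05 -0.002 0 0;0.05 -0.002 0 0;0.03 -0.002 0 0;0 0 0 0"
}}

```text
t: 7.28
eef_pos: [571.6, 40.1, 27.3]
tcp_rot: [3.141, -0.007, 3.101]
ft_force: [-14.1, 1.1, 13.6]
opening: 0.249
grip_force: 30.0
```

Call:
{"api": "drive_tool", "payload": {
  "deltas": "0.03 -0.001 0 0;0.03 -0.001 0 0;0 0 0 0"
}}

```text
t: 7.53
eef_pos: [577.5, 39.9, 27.3]
tcp_rot: [3.141, -0.007, 3.1]
ft_force: [-14.9, 1.0, 14.2]
opening: 0.249
grip_force: 30.0
```

Call:
{"api": "drive_tool", "payload": {
  "deltas": "0.02 -0.001 0 0;0 0 0 0;0 0 0 0"
}}

```text
t: 7.78
eef_pos: [579.2, 39.9, 27.3]
tcp_rot: [3.141, -0.007, 3.101]
ft_force: [-17.1, 1.1, 14.3]
opening: 0.249
grip_force: 30.0
```

Call:
{"api": "drive_tool", "payload": {
  "deltas": "0.02 -0.001 0 0;0 0 0 0;0 0 0 0"
}}

```text
t: 8.03
eef_pos: [581.2, 39.8, 27.3]
tcp_rot: [3.141, -0.007, 3.101]
ft_force: [-16.7, 0.7, 15.2]
opening: 0.25
grip_force: 30.0
```

```bash
python3 - <<'E'
from m import *
im,d,W,K,T=shot("side"); np.savez("side2.npz",im=im,W=W); cv2.imwrite("pics/side2.png",cv2.resize(im[100:240,260:440,::-1],None,fx=4,fy=4))
E
```

```text
(no output)
```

View pics/side2.png

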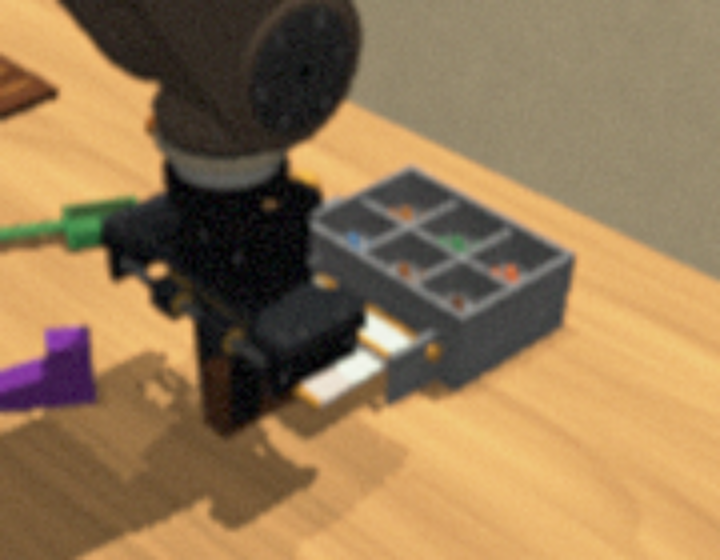

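The side crop shows the flap visibly raised, with its lip end at crop (310,398). I'll measure its slope against the starting picture.

```bash
cat > flap.py <<'E'
from m import *
def slope(im,W):
    i=im.astype(int); s=(i.min(2)>150)&(W[...,0]>612)&(W[...,0]<668)&(W[...,1]>-25)&(W[...,1]<100)&(W[...,2]>8)&(W[...,2]<60)
    P=W[s]; a,b=np.polyfit(P[:,0]-614,P[:,2],1); return len(P),"slope %.3f lipz %.1f mean %s"%(a,b,P.mean(0).round(1))
E
python3 - <<'E'
from flap import *
for n in("side0","side2"):
    z=np.load(n+".npz"); print(n,slope(z["im"],z["W"]))
im,d,W,K,T=shot("top"); print("top",slope(im,W)); z=np.load("top0.npz"); print(slope(z["im"],z["W"]))
E
```

```text
side0 (464, 'slope 0.177 lipz 15.3 mean [643.8  36.5  20.6]')
side2 (101, 'slope 0.044 lipz 27.7 mean [642.1  -1.6  28.9]')
top (158, 'slope 0.116 lipz 23.9 mean [663.1  32.8  29.5]')
(841, 'slope 0.171 lipz 14.9 mean [643.9  35.4  20.1]')
```

Call:
{"api": "drive_tool", "payload": {
  "deltas": "0.02 -0.001 0 0;0 0 0 0;0 0 0 0"
}}

```text
t: 8.38
eef_pos: [582.4, 39.7, 27.2]
tcp_rot: [3.141, -0.009, 3.101]
ft_force: [-19.7, 0.6, 16.7]
opening: 0.25
grip_force: 30.0
```

Call:
{"api": "drive_tool", "payload": {
  "deltas": "0.02 -0.001 0 0;0 0 0 0;0 0 0 0"
}}

```text
t: 8.63
eef_pos: [583.5, 39.7, 27.0]
tcp_rot: [3.141, -0.011, 3.101]
ft_force: [-22.8, 0.6, 17.4]
opening: 0.254
grip_force: 30.0
```

Call:
{"api": "drive_tool", "payload": {
  "deltas": "0 0 0 0;0 0 0 0;0 0 0 0;0 0 0 0;0 0 0 0;0 0 0 0",
  "gripper": 0.4
}}

```text
t: 9.13
eef_pos: [588.6, 39.2, 27.1]
tcp_rot: [3.142, 0.0, 3.1]
ft_force: [-0.3, 1.2, 0.2]
opening: 0.581
grip_force: 0.0
```

Call:
{"api": "drive_tool", "payload": {
  "deltas": "0 0 0.1 0;0 0 0.2 0;0 0 0.3 0;0 0 0.3 0;-0.2 0 0.3 0;-0.3 0 0.2 0;-0.3 0 0 0;-0.3 0 0 0;-0.3 0 0 0;0 0 0 0"
}}

```text
t: 9.97
eef_pos: [443.6, 39.6, 167.9]
tcp_rot: [3.141, -0.003, 3.1]
ft_force: [0.8, 0.7, 1.1]
opening: 0.599
grip_force: 0.0
```

```bash
python3 - <<'E'
from flap import *
im,d,W,K,T=shot("side"); print(slope(im,W)); a=cv2.resize(im[120:240,250:430,::-1],None,fx=4,fy=4)
im,d,W,K,T=shot("top"); print(slope(im,W)); 
m,P,b=wedge(im,W,(270,170,330,240)); print(len(P),b.mean(0),len(b),cv2.minAreaRect(b[:,:2].astype(np.float32)),cv2.minAreaRect(P[:,:2].astype(np.float32)))
cv2.imwrite("pics/side3.png",a)
E
```

```text
(438, 'slope 0.041 lipz 27.9 mean [643.   36.2  29. ]')
(878, 'slope 0.044 lipz 27.4 mean [642.9  36.1  28.7]')
165 [582.80782823  37.86667426  49.57804492] 91 ((583.1552734375, 38.02357482910156), (28.538455963134766, 21.176868438720703), 1.0582655668258667) ((589.2078247070312, 39.20765686035156), (26.906803131103516, 45.612937927246094), 86.76496887207031)
```

View pics/side3.png

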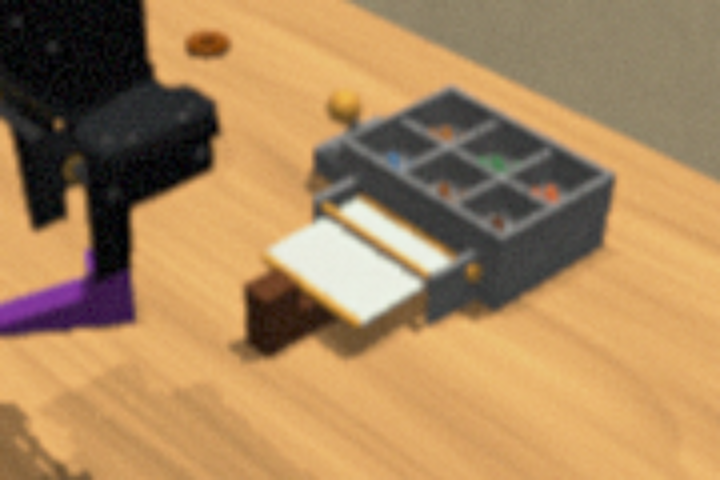

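The flap is up, with its slope changed by 0.13 rad. The wedge lies flat under the middle of the lip, with its block at crop (285,315), and the gripper is clear. I'll hand the job in.

```bash
python3 -c "
from cell import env
print(env.job_done())"
```

```text
the job is handed in; nothing more can be done
None
```

The wedge is jammed flat under the middle of the flap's lip, the flap measures up at its stop (about 0.13 rad), the gripper is clear, and the job is handed in; it returned no verdict.

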